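# Set the greenhouse door to its widest stay hole

## Task

The little greenhouse on the desk is too warm. Put the cactus pot that blocks its door upright on the cork mat, then lift the brass stay off its pin, swing the door farther open and drop the stay's last hole, the one next to the black grip, over the pin so that the stay lies flat. Leave the other things on the desk where they are, and keep the cactus upright.

Things in the scene. Friction and masses are not known exactly. Their poses are not given: they have to be found in the camera images.
- case: the mini greenhouse, fixed to the desk: white frame with clear panes, 200 mm deep (x) x 280 mm wide (y), its top surface 160 mm above the desk. Origin: centre of the footprint, at desk height; its -x side is the front with the door, y is along the front.
- lamp_edge (a point): middle of the lower front edge of the grow lamp, an aluminium bar 55 mm deep (x), 300 mm wide (y) and 25 mm high on two posts over the rear of the greenhouse top; case x = +57 mm, 282 mm above the desk. A gripper pointing straight down over the stay's grip would hit the lamp: come from the front, leaning 25 to 45 degrees from vertical.
- pin (a point): tip of the upright dark steel pin (8 mm thick, round tip) on the greenhouse's top board. The tip is 178 mm above the desk, 14 mm above the underside of the stay when it lies flat. It lies at case x = -53, y = -83 mm.
- door_hinge (a point): a point on the door's vertical hinge line, at the left end (+y) of the front (case x = -108, y = +120 mm), 164 mm above the desk.
- door (a joint): angle of the glass door (235 mm wide, 12 mm thick, 10 to 158 mm above the desk), 0 = shut, grows as its right end swings out towards the robot; stays where left, light friction. About 0.15 at the start (second hole on the pin), 0.30 for the third and 0.45 for the last hole.
- stay_pivot (a point): the stay's pivot on the door's top edge, 215 mm from the hinge line, 164 mm above the desk (the level of the stay's underside when flat). There the stay can swivel sideways and lift. The stay is a flat brass bar, 5 mm thick and 28 mm wide, from the pivot over the pin to the grip, with four round 13 mm holes 56, 87, 118 and 149 mm from the pivot.
- swivel (a joint): sideways angle of the stay against the door about the vertical, light friction, 0 = square to the door, grows anticlockwise from above; about 0.26 at the start.
- stay (a joint): lift angle of the stay about the pivot, 0 = lying flat, grows as the grip end rises; falls flat by its weight (140 g) when let go. With the second hole over the pin it comes free at about 0.17.
- stay_grip (a point): point at which to take the black grip: an upright fin at the free end of the stay, 12 mm thick across the stay, 28 mm long along it, its top 49 mm above the stay's underside. The point lies on the fin's middle plane, 173 mm from the pivot along the stay and 34 mm above the underside. Pinch the fin across the stay.
- old_hole (a point): centre (underside) of the stay's second hole, 87 mm from the pivot, over the pin at the start.
- last_hole (a point): centre (underside) of the stay's last hole, 149 mm from the pivot, next to the black grip; this is the hole wanted over the pin.
- pot: loose terracotta pot with a round green cactus, in front of the door in its way. 52 mm across the base, 62 mm across the rim, pot 62 mm tall, 84 mm with the cactus, about 0.3 kg. Origin: centre of the underside.
- cork_mat: round brown cork mat, 120 mm across, 5 mm thick, fixed on the desk to one side of the greenhouse (left or right). Origin: centre of its underside, at desk height.
- blue_mat: round blue mat of the same size, on the other side; not the one wanted.
- grey_pot: blue glazed flower pot with leaves, 80 mm across the rim, 110 mm tall, beside the greenhouse (leave alone; origin: centre of the underside)
- mister: amber bottle, 60 mm across, 150 mm tall, on the other side of the greenhouse (leave alone; origin: centre of the underside)
- speaker: black box loudspeaker 50 x 150 x 55 mm (leave alone; origin: centre of the underside)
- mouse: round black computer mouse, 60 mm across, 31 mm high (leave alone; origin: centre of the underside)
- mug: white mug, 76 mm across, 90 mm tall (leave alone; origin: centre of the underside)
- carton: cardboard carton 60 x 100 x 130 mm (leave alone; origin: centre of the underside)
- brush: brush lying flat, 180 mm long (leave alone; origin: centre of the underside, its middle)
Things that resemble listed ones, but are neither listed nor needed, are in the scene too. Of the things like the pot, leave any that is pink; of the rest the smaller one is meant. There is more than one size of the cork_mat; the one meant has the size given above.

How it is judged:
By the outcome, as a careful person would: the job done as asked, in the order asked, and still so for the second after the job is handed in, with the robot touching nothing.
It also fails if it takes over 51 s, if anything falls off the work surface, if the arm or the gripper's body presses on something with over 40 N, if the wrist force passes 120 N, or if a joint passes its speed limit or range.

## Robot

A 6-joint arm with a two-finger parallel gripper is mounted at the origin on the work surface. World frame = base frame: x ahead of the robot, y to its left, z up, the work surface at z = 0. Lengths are in m, angles in rad, forces in N, time in s.
With the tool pointing down it reaches from about 0.35 to 0.975 m from the base axis. Payload 4.9 kg.
Tool frame: the origin (TCP) lies at the very end of the fingers, on their centre line; the grasp point (between the pads) lies 19 mm behind it; z points along the fingers, y is the line along which they close (so a half turn about z gives the same grasp; the last joint's range is limited). The gripper opens to 85 mm and grips with 20 to 120 N. Pads are 22 mm wide; open, the fingers measure 114 mm over their backs; the gripper's body (76 mm by 85 mm) begins 54 mm behind the grasp point. The pads swing forward as they close: fully open they stand 13 mm farther back than shut.
Start: joints at [-1.259, 0.053, 1.613, -0, 1.476, -0.119], TCP at [0.261, -0.568, 0.231] pointing down, gripper open.
Joint ranges: [-3.01, 3.01], [-1.01, 2.22], [0.06, 2.58], [-1.02, 4.17], [0.09, 2.62], [-3.14, 3.14]. Speed limits (rad/s): [2.57, 2.57, 3.14, 3.14, 3.14, 3.14].

## Interface

Orientations are given as a rotation vector (axis times angle).
In Python, from station import ctrl, imaging gives the robot as it stands.
- The arm moves only by the tool play_rows, never from a script. Its argument "series" is a list of rows, each a list of 3 entries, a list of its own where there are three numbers: the opening, from 0 (shut) to 1 (fully open), then the shift along the tool's x, y, z each as a share of 0.05 m, from -1 to 1, then the turn, a rotation vector about the tool's x, y, z each as a share of 8 degrees, from -1 to 1. In form: [[grip, [dx, dy, dz], [ax, ay, az]], ...]. A call has 1 to 8 rows; each row shifts and turns the commanded pose from where the row before left it, along the tool's axes as they then stand; what a row does not reach is not made up. A row lasts 1/8 s, in which the tool goes at most 62.5 mm and 10.7 degrees, less where a joint would pass 70% of its speed; a pose out of reach is approached as far as the arm can. A call with a number of a shift or a turn outside -1 to 1 is refused whole. A call with a gripper value outside its range is refused whole. The fingers move at their own pace and stop on an object; "force" is the grip in N (left out, the last holds). Time passes only in rows, so rows that do not move let the fingers close. It gives the time, the measured TCP pose, the force, the opening and the grip force at its end, in the units of the state.
- ctrl.get_obs(): the state, without advancing time (a new reading comes with each control period).
- imaging.get_image(name): name is "scene" or "top"; returns a dict with "color" (480x640x3 uint8, blue, green, red), "fx", "fy", "cx", "cy" (pixels), "extrinsics" (4x4, takes a point from world to camera coordinates). Camera axes: x right, y down, z forward; pixel columns grow to the right and rows downward; lengths in m; the calibration is good to about 2 mm. A picture is of the moment at which its call begins. There is no depth.
- ctrl.finish_job(): hands the job in; it is judged then, once.
The state is a dict: "t": time; "q": joint angles; "dq": joint speeds; "effort": joint torques, N m; "tool_pos": TCP position; "tool_rot": TCP orientation; "contact_force": force on the tool from outside, world axes, zero at the start; "wrist_torque": the same for the moment, N m; "opening": finger opening in m; "grip_force": force on a finger pad.
Only numpy, scipy, OpenCV 4.12 (cv2) and the standard library are available. Lean on these libraries where they do the work, as an engineer would, in place of code of your own. Each camera call takes 0.05 s, during which the arm holds its last target. There are 200 camera calls.

## Working session

There is one attempt and no reset: what is moved stays moved. The work goes in short steps, Python scripts to look and compute and a tool call to move; the robot and the scene stay as the last step left them, time stands still between calls to the robot, and variables do not carry over. Pictures are saved under pics/ and viewed, at most 11 in all, crops included, and the job is handed in when it is done.

Besides the shell and the picture viewer there is one more tool, called after "Call:" by a JSON object that holds its "name" and its "arguments", one argument or row to a line. play_rows: Moves the arm, as the interface text tells. Shift numbers are shares of 0.05 m and turn numbers shares of 8 degrees, none past 1 either way. Its arguments: {"type":"object","properties":{"series":{"type":"array"},"force":{"type":"number"}},"required":["series"]}

```bash
mkdir -p pics; ls
cat > h.py <<'E'
import numpy as np, cv2, json
from scipy.spatial.transform import Rotation as R
from scipy.optimize import least_squares
from station import ctrl, imaging
def snap(n,f):
    d=imaging.get_image(n); cv2.imwrite('pics/'+f+'.png',d['color'])
    np.savez('pics/'+f+'.npz',**{k:np.array(v) for k,v in d.items()}); return d
def load(f): return np.load('pics/'+f+'.npz')
def crop(f,x0,y0,x1,y1,out):
    im=load(f)['color'][y0:y1,x0:x1]; s=min(800/(x1-x0),600/(y1-y0)); 
    cv2.imwrite('pics/'+out+'.png',cv2.resize(im,None,fx=s,fy=s,interpolation=cv2.INTER_CUBIC)); print(out,'scale',s)
def proj(d,P):
    P=np.atleast_2d(P); c=P@d['extrinsics'][:3,:3].T+d['extrinsics'][:3,3]
    return np.c_[d['fx']*c[:,0]/c[:,2]+d['cx'],d['fy']*c[:,1]/c[:,2]+d['cy']]
def atz(d,uv,z):
    E=d['extrinsics']; o=-E[:3,:3].T@E[:3,3]
    r=E[:3,:3].T@np.array([(uv[0]-d['cx'])/d['fx'],(uv[1]-d['cy'])/d['fy'],1])
    return o+r*(z-o[2])/r[2]
def tri(obs): # [(d,uv),...]
    f=lambda p:np.concatenate([proj(d,p)[0]-np.array(uv) for d,uv in obs])
    s=least_squares(f,[0.7,0,0.1]); return s.x,np.abs(s.fun).max()
E
python3 - <<'E'
from h import *
for n in('scene','top'):
    d=snap(n,n+'0'); print(n,d['fx'],np.round(d['extrinsics'],3).tolist())
o=ctrl.get_obs();print(o)
a=load('scene0')['color'];b=load('top0')['color']
E
```

```text
pics
scene 619.487612431433 [[0.739, 0.674, 0.008, -0.421], [0.568, -0.616, -0.547, -0.194], [-0.363, 0.409, -0.837, 2.056], [0.0, 0.0, 0.0, 1.0]]
top 557.4579623890769 [[-0.017, -1.0, 0.007, 0.018], [-0.987, 0.016, -0.158, 0.572], [0.158, -0.01, -0.987, 1.463], [0.0, 0.0, 0.0, 1.0]]
{'t': 0.1, 'q': array([-1.25901356e+00,  5.33054477e-02,  1.61416226e+00,  1.04577803e-05,
        1.47596795e+00, -1.18988859e-01]), 'dq': array([-0.00111502,  0.0002251 , -0.00245977, -0.00114728,  0.00106009,
       -0.00075603]), 'effort': array([ 6.11625292e-04, -3.94907463e+01, -3.71363032e+01, -1.05640179e-04,
        3.93429204e-03,  6.22088301e-07]), 'tool_pos': array([ 0.26081992, -0.56736446,  0.23017356]), 'tool_rot': array([-3.06721033e+00, -6.71041010e-01,  2.62205771e-04]), 'contact_force': array([-0.68218086, -0.43348445,  0.40457325]), 'wrist_torque': array([ 0.0245729 ,  0.05342967, -0.04107015]), 'grip_force': 0.0, 'opening': 0.08531201773088913}
```

View pics/scene0.png

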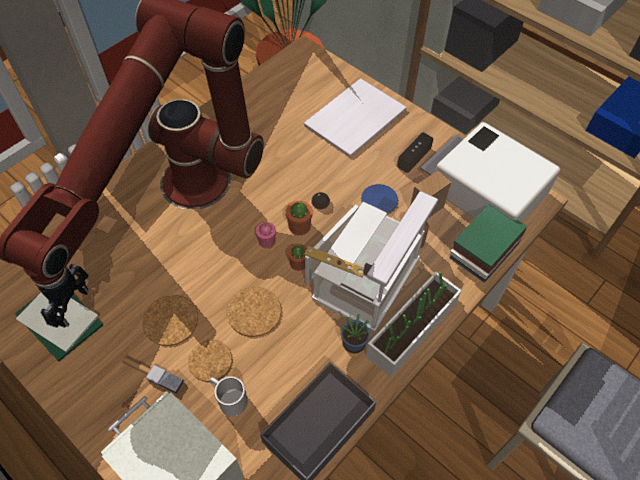

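View pics/top0.png

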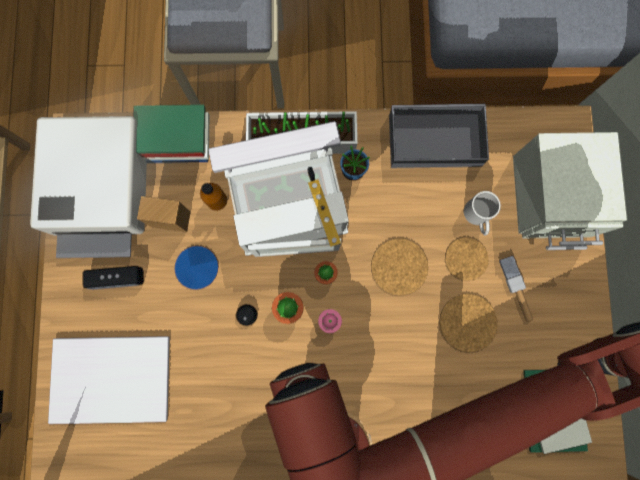

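Three pots can be seen. They are at top (326,272) small red, (288,308) larger red and (330,320) pink. The small red one is meant: it isn't pink, it's the smaller of the other two, and it stands at the door. The three cork mats are at top (400,266), (466,258) and (468,322), and I'll measure their sizes.

Run:
```python
from h import *
t=load('top0');s=load('scene0')
crop('top0',215,120,425,300,'c_top'); crop('scene0',225,170,445,335,'c_scene')
for nm,c,(l,r,u,b) in [('A',(400,266),(371,428,237,296)),('B',(466,258),(444,488,236,280)),('C',(468,322),(439,498,292,352))]:
    L=atz(t,(l,c[1]),.005);Rr=atz(t,(r,c[1]),.005);U=atz(t,(c[0],u),.005);B=atz(t,(c[0],b),.005)
    print(nm,np.round((L+Rr)/2,3),np.round((U+B)/2,3),np.linalg.norm(L-Rr),np.linalg.norm(U-B))
```

```text
c_top scale 3.3333333333333335
c_scene scale 3.6363636363636362
A [ 0.489 -0.205  0.005] [ 0.488 -0.206  0.005] 0.15730415538142456 0.16328430658591248
B [ 0.508 -0.39   0.005] [ 0.508 -0.39   0.005] 0.12190919683885217 0.12253479659250809
C [ 0.333 -0.387  0.005] [ 0.334 -0.385  0.005] 0.16054116538476848 0.16116418237288616
```

View pics/c_top.png

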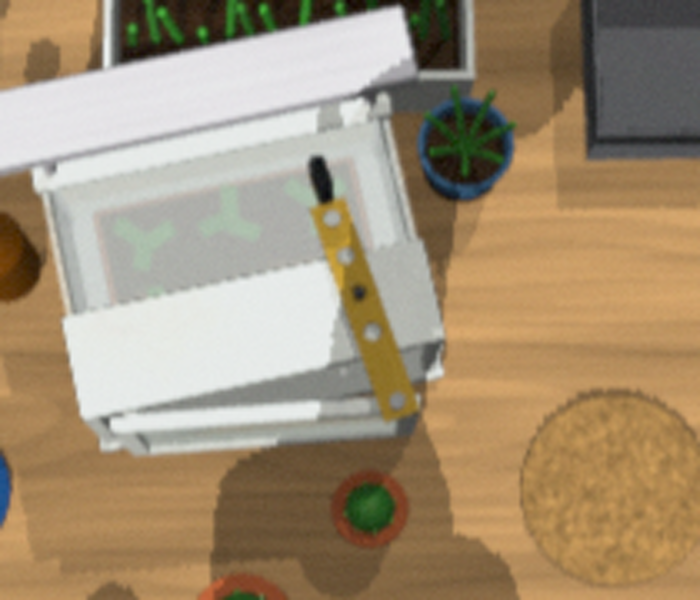

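View pics/c_scene.png

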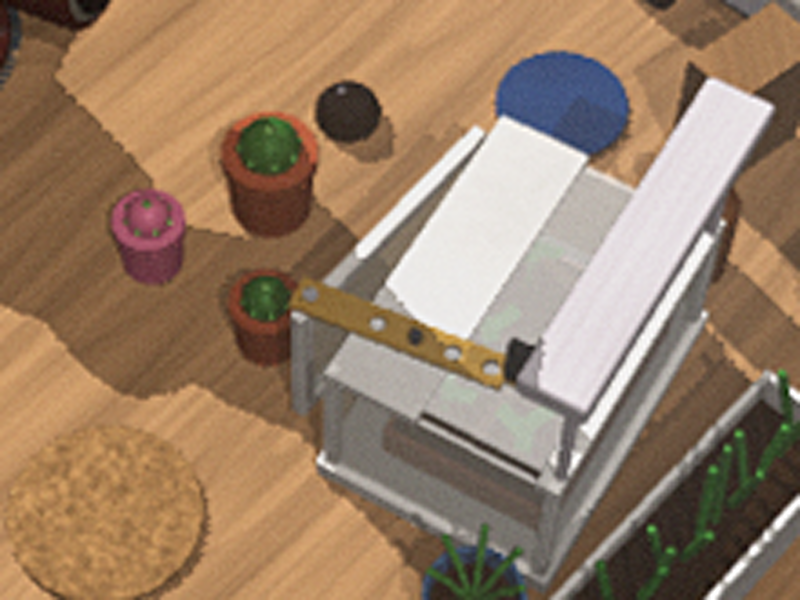

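The wanted mat is B at (0.508,-0.390), about 122 mm across; A and C are about 160 mm. The small red pot is confirmed in front of the door, at top crop (370,509) and scene crop (265,300). Next I'll triangulate the pot, pin and stay.

Run:
```python
from h import *
t=load('top0');s=load('scene0')
T=lambda u,v:((u+.5)/3.33333-.5+215,(v+.5)/3.33333-.5+120)
S=lambda u,v:((u+.5)/3.63636-.5+225,(v+.5)/3.63636-.5+170)
pts=dict(last=((332,218),(491,369)),third=((345,257),(453,353)),pin=((359,292),(416,335)),first=((373,332),(377,323)),pivot=((398,401),(310,294)),potrim=((370,509),(264,300)),grip=((319,165),(520,345)),lampL=((413,80),(583,412)))
P={}
for k,(a,b) in pts.items():
    p,e=tri([(t,T(*a)),(s,S(*b))]); P[k]=p; print(k,np.round(p,4),'res',round(e,2), 'at z.169',np.round(atz(t,T(*a),.169),4)[:2],np.round(atz(s,S(*b),.169),4)[:2])
print('pot rim @.062 top/scene',atz(t,T(370,509),.062),atz(s,S(264,300),.062))
for k in('last','third','pin','first'): print(k,np.linalg.norm(P[k]-P['pivot']))
d=P['last']-P['pivot'];print('stay dir deg',np.degrees(np.arctan2(d[1],d[0])))
o=ctrl.get_obs();print(R.from_rotvec(o['tool_rot']).as_matrix().round(3))
```

```text
last [0.6815 0.0265 0.1644] res 0.24 at z.169 [0.68  0.026] [0.6835 0.0248]
third [0.6513 0.0174 0.1644] res 0.38 at z.169 [0.6497 0.0167] [0.6536 0.0161]
pin [0.6229 0.0074 0.1707] res 0.39 at z.169 [0.6226 0.0067] [0.6228 0.0091]
first [ 0.5928 -0.0027  0.1669] res 0.33 at z.169 [ 0.592  -0.0033] [ 0.5942 -0.0029]
pivot [ 0.5398 -0.0201  0.1711] res 0.4 at z.169 [ 0.5395 -0.0209] [ 0.5395 -0.0183]
potrim [0.4695 0.     0.0625] res 0.18 at z.169 [0.4594 0.0014] [ 0.5175 -0.0458]
grip [0.7049 0.0325 0.2202] res 1.3 at z.169 [0.7214 0.0353] [0.686  0.0553]
lampL [ 0.7705 -0.0192  0.258 ] res 8.14 at z.169 [ 0.7874 -0.0375] [0.757  0.0428]
pot rim @.062 top/scene [ 4.69223726e-01 -2.96834518e-04  6.20000000e-02] [0.46956538 0.00066289 0.062     ]
last 0.14940138421493313
third 0.11791589856992495
pin 0.08753879202451915
first 0.056027706097617216
stay dir deg 18.20205621605417
[[ 0.909  0.418 -0.001]
 [ 0.418 -0.909  0.002]
 [ 0.    -0.002 -1.   ]]
```

```bash
cat >> h.py <<'E'
def plan(wps, start=None, show=True):
    """wps: list of (pos, Rot, grip, nmin). prints rows in interface units"""
    if start is None:
        o=ctrl.get_obs(); start=(np.array(o['tool_pos']),R.from_rotvec(o['tool_rot']))
    p,r=start; out=[]
    for P,Q,g,nmin in wps:
        rv=(r.inv()*Q).as_rotvec(); L=np.linalg.norm(np.array(P)-p)
        n=max(nmin,int(np.ceil(L/.048)),int(np.ceil(np.degrees(np.linalg.norm(rv))/7.8)))
        p0,r0=p,r
        for i in range(1,n+1):
            pi=p0+(np.array(P)-p0)*i/n; ri=r0*R.from_rotvec(rv*i/n)
            s=np.round(r.inv().apply(pi-p)/.05,2); a=np.round(np.degrees((r.inv()*ri).as_rotvec())/8,2)
            p=p+r.apply(s*.05); r=r*R.from_rotvec(np.radians(a*8)); out.append([g,(s+0.).tolist(),(a+0.).tolist()])
    for k in range(0,len(out),8): print(json.dumps(out[k:k+8]))
    return p,r
def tool(yaw,lean): # tool x horizontal along yaw & forward/up; pinch axis perpendicular; z leans toward yaw dir
    d=np.array([np.cos(yaw),np.sin(yaw),0]);u=np.array([0,0,1.])
    z=np.sin(lean)*d-np.cos(lean)*u; x=np.cos(lean)*d+np.sin(lean)*u
    return R.from_matrix(np.c_[x,np.cross(z,x),z])
E
python3 - <<'E'
from h import *
q=tool(np.radians(3.3),0)
plan([([.4695,0,.2],q,1,1),([.4695,0,.024],q,1,1)])
E
```

```text
[[1, [0.66, -0.66, 0.05], [0.0, 0.0, 0.21]], [1, [0.63, -0.68, 0.05], [0.0, 0.0, 0.2]], [1, [0.62, -0.69, 0.04], [0.0, 0.0, 0.21]], [1, [0.6, -0.72, 0.05], [0.0, 0.0, 0.2]], [1, [0.57, -0.73, 0.05], [-0.01, 0.0, 0.21]], [1, [0.56, -0.74, 0.05], [0.0, 0.0, 0.2]], [1, [0.53, -0.76, 0.04], [0.0, 0.0, 0.21]], [1, [0.51, -0.78, 0.05], [0.0, 0.0, 0.2]]]
[[1, [0.49, -0.79, 0.05], [0.0, 0.0, 0.21]], [1, [0.47, -0.81, 0.04], [0.0, 0.0, 0.21]], [1, [0.44, -0.81, 0.05], [0.0, 0.0, 0.2]], [1, [0.42, -0.83, 0.05], [0.0, 0.0, 0.21]], [1, [0.4, -0.85, 0.04], [0.0, 0.0, 0.2]], [1, [0.0, 0.0, 0.88], [0.0, 0.0, 0.0]], [1, [0.0, 0.0, 0.88], [0.0, 0.0, 0.0]], [1, [0.0, 0.0, 0.88], [0.0, 0.0, 0.0]]]
[[1, [0.0, 0.01, 0.88], [0.0, 0.0, 0.0]]]
```

Call:
{"name": "play_rows", "arguments": {
  "series": [
    [1,[0.66,-0.66,0.05],[0,0,0.21]],
    [1,[0.63,-0.68,0.05],[0,0,0.2]],
    [1,[0.62,-0.69,0.04],[0,0,0.21]],
    [1,[0.6,-0.72,0.05],[0,0,0.2]],
    [1,[0.57,-0.73,0.05],[-0.01,0,0.21]],
    [1,[0.56,-0.74,0.05],[0,0,0.2]],
    [1,[0.53,-0.76,0.04],[0,0,0.21]],
    [1,[0.51,-0.78,0.05],[0,0,0.2]]
  ]
}}

```text
t: 1.1
tool_pos: [0.3893, -0.2172, 0.2117]
tool_rot: [3.125, 0.314, 0.0]
contact_force: [0.2, 0.3, -0.7]
opening: 0.0854
grip_force: 0.0
```

Call:
{"name": "play_rows", "arguments": {
  "series": [
    [1,[0.49,-0.79,0.05],[0,0,0.21]],
    [1,[0.47,-0.81,0.04],[0,0,0.21]],
    [1,[0.44,-0.81,0.05],[0,0,0.2]],
    [1,[0.42,-0.83,0.05],[0,0,0.21]],
    [1,[0.4,-0.85,0.04],[0,0,0.2]],
    [1,[0,0,0],[0,0,0]],
    [1,[0,0,0],[0,0,0]]
  ]
}}

```text
t: 1.98
tool_pos: [0.4695, -0.0004, 0.2]
tool_rot: [3.139, 0.092, -0.001]
contact_force: [-0.0, 0.3, -0.2]
opening: 0.0853
grip_force: 0.0
```

Run:
```python
from h import *
q=tool(np.radians(3.3),0)
plan([([.4695,0,.024],q,1,1)])
```

```text
[[1, [0.0, 0.0, 0.88], [0.0, 0.0, 0.0]], [1, [0.0, -0.01, 0.88], [0.01, 0.0, 0.0]], [1, [0.0, 0.0, 0.88], [0.0, 0.0, 0.01]], [1, [0.0, 0.0, 0.88], [0.0, 0.0, 0.0]]]
```

Descend, then close at moderate force and lift.

Call:
{"name": "play_rows", "arguments": {
  "series": [
    [1,[0,0,0.88],[0,0,0]],
    [1,[0,0,0.88],[0,0,0]],
    [1,[0,0,0.88],[0,0,0]],
    [1,[0,0,0.88],[0,0,0]],
    [1,[0,0,0],[0,0,0]]
  ]
}}

```text
t: 2.6
tool_pos: [0.4661, -0.0012, 0.0208]
tool_rot: [-3.14, -0.088, 0.013]
contact_force: [-0.7, 0.4, 0.4]
opening: 0.0858
grip_force: 0.0
```

Call:
{"name": "play_rows", "arguments": {
  "series": [
    [0,[0,0,0],[0,0,0]],
    [0,[0,0,0],[0,0,0]],
    [0,[0,0,0],[0,0,0]],
    [0,[0,0,0],[0,0,0]],
    [0,[0,0,0],[0,0,0]]
  ],
  "force": 40
}}

```text
t: 3.22
tool_pos: [0.4722, -0.0011, 0.0272]
tool_rot: [3.137, 0.091, 0.008]
contact_force: [-0.8, -0.9, 7.9]
opening: 0.0608
grip_force: 44.7
```

Call:
{"name": "play_rows", "arguments": {
  "series": [
    [0,[0,0,-0.2],[0,0,0]],
    [0,[0,0,-0.4],[0,0,0]],
    [0,[0,0,-0.5],[0,0,0]],
    [0,[0,0,-0.5],[0,0,0]],
    [0,[0,0,-0.4],[0,0,0]],
    [0,[0,0,0],[0,0,0]]
  ]
}}

```text
t: 3.98
tool_pos: [0.4708, -0.0005, 0.1262]
tool_rot: [3.138, 0.091, 0.006]
contact_force: [-0.1, -0.2, -3.5]
opening: 0.0605
grip_force: 44.6
```

Run:
```python
from h import *
snap('scene','s1'); crop('s1',225,150,385,270,'c_s1')
o=ctrl.get_obs();z=o['tool_pos'][2];print(o['tool_pos'],z)
q=tool(np.radians(3.3),0)
plan([([.50,-.39,.13],q,0,10)])
```

```text
c_s1 scale 5.0
[ 4.69888849e-01 -4.15244299e-04  1.24681234e-01] 0.12468123371810752
[[0, [0.01, 0.78, -0.01], [0.0, 0.0, 0.0]], [0, [0.02, 0.78, -0.01], [0.0, 0.0, 0.0]], [0, [0.01, 0.78, -0.01], [0.0, 0.0, 0.0]], [0, [0.02, 0.79, -0.01], [0.0, 0.0, 0.0]], [0, [0.01, 0.78, -0.01], [0.01, 0.0, 0.0]], [0, [0.02, 0.78, -0.01], [0.0, -0.01, 0.0]], [0, [0.01, 0.78, -0.01], [0.0, 0.0, 0.0]], [0, [0.02, 0.78, -0.01], [0.0, 0.0, 0.0]]]
[[0, [0.01, 0.78, -0.01], [0.0, 0.0, 0.0]], [0, [0.02, 0.78, -0.01], [0.0, 0.0, 0.0]]]
```

View pics/c_s1.png

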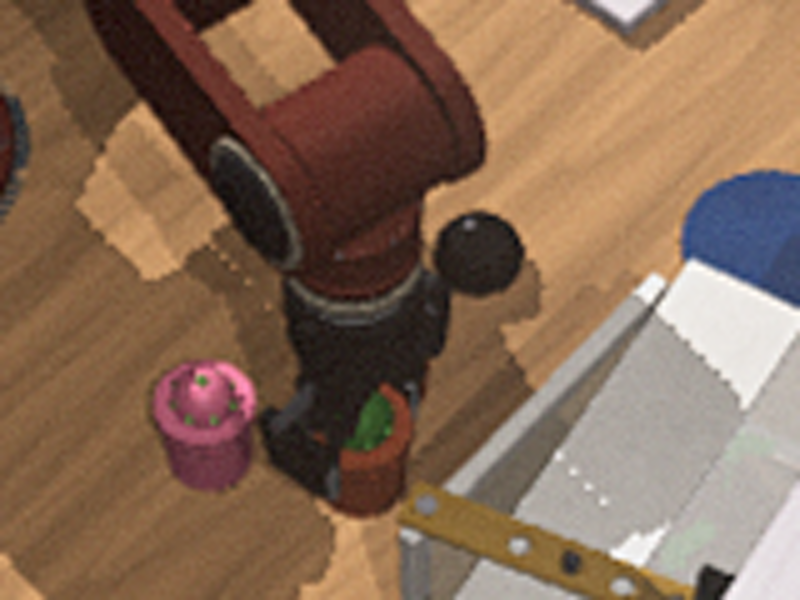

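The small pot is held at crop (365,450), roughly upright. The pink pot and the door are untouched. Next I'll carry it to mat B.

Call:
{"name": "play_rows", "arguments": {
  "series": [
    [0,[0.02,0.3,0],[0,0,0]],
    [0,[0.04,0.6,0],[0,0,0]],
    [0,[0.04,0.8,0],[0,0,0]],
    [0,[0.04,0.8,0],[0,0,0]],
    [0,[0.04,0.8,0],[0,0,0]],
    [0,[0.04,0.8,0],[0,0,0]],
    [0,[0.04,0.8,0],[0,0,0]],
    [0,[0.04,0.8,0],[0,0,0]]
  ]
}}

```text
t: 5.03
tool_pos: [0.5002, -0.2859, 0.1229]
tool_rot: [-3.14, -0.09, 0.003]
contact_force: [0.4, -0.5, -3.4]
opening: 0.0603
grip_force: 44.6
```

Call:
{"name": "play_rows", "arguments": {
  "series": [
    [0,[0.02,0.8,0],[0,0,0]],
    [0,[0.02,0.6,0],[0,0,0]],
    [0,[0.02,0.4,0],[0,0,0]],
    [0,[0.02,0.25,0],[0,0,0]],
    [0,[0,0,0],[0,0,0]],
    [0,[0,0,0],[0,0,0]]
  ]
}}

```text
t: 5.78
tool_pos: [0.5113, -0.3853, 0.1247]
tool_rot: [3.14, 0.092, 0.0]
contact_force: [0.8, -1.2, -4.2]
opening: 0.0603
grip_force: 44.7
```

Run:
```python
from h import *
snap('scene','s2'); a=crop('s2',140,270,300,390,'c_s2')
plan([([.508,-.39,.031],tool(np.radians(3.3),0),0,5)])
```

```text
c_s2 scale 5.0
[[0, [-0.01, 0.02, 0.38], [0.0, 0.0, 0.0]], [0, [-0.02, 0.02, 0.37], [0.0, 0.0, 0.0]], [0, [-0.01, 0.01, 0.38], [0.0, 0.0, 0.01]], [0, [-0.02, 0.02, 0.37], [0.0, 0.0, 0.0]], [0, [-0.01, 0.02, 0.38], [0.01, 0.0, 0.0]]]
```

View pics/c_s2.png

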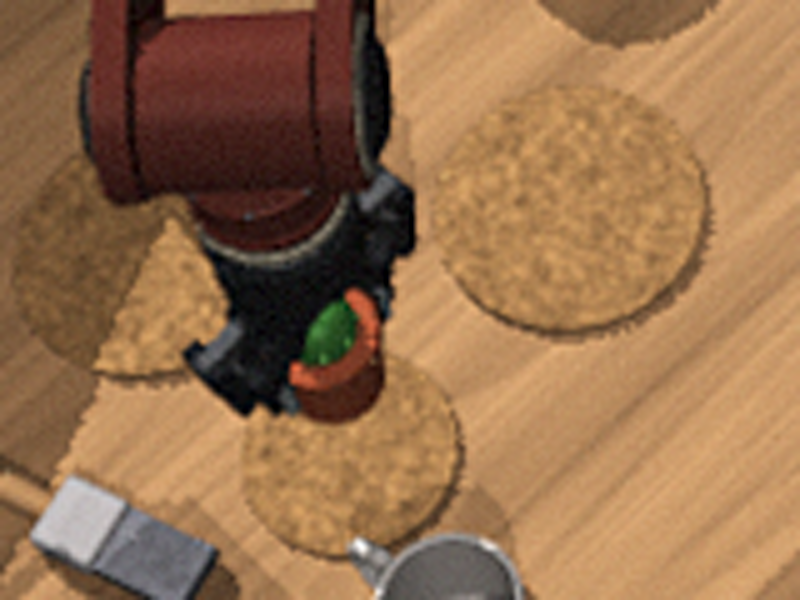

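The pot (crop 340,360) looks upright above the small cork mat (crop 350,460). The brush and mug are clear of it. Next I'll lower it.

Call:
{"name": "play_rows", "arguments": {
  "series": [
    [0,[-0.02,0.02,0.4],[0,0,0]],
    [0,[-0.02,0.02,0.45],[0,0,0]],
    [0,[-0.02,0.02,0.45],[0,0,0]],
    [0,[-0.02,0.02,0.38],[0,0,0]],
    [0,[0,0,0.1],[0,0,0]],
    [0,[0,0,0],[0,0,0]],
    [0,[0,0,0],[0,0,0]]
  ]
}}

```text
t: 6.7
tool_pos: [0.5083, -0.3912, 0.0372]
tool_rot: [3.137, 0.091, 0.003]
contact_force: [-0.2, -0.1, -2.7]
opening: 0.0604
grip_force: 44.6
```

Call:
{"name": "play_rows", "arguments": {
  "series": [
    [0,[0,0,0.05],[0,0,0]],
    [0,[0,0,0.05],[0,0,0]],
    [0,[0,0,0.04],[0,0,0]],
    [0,[0,0,0],[0,0,0]]
  ]
}}

```text
t: 7.2
tool_pos: [0.5083, -0.3911, 0.0323]
tool_rot: [3.138, 0.091, 0.001]
contact_force: [-5.3, 4.7, 11.4]
opening: 0.0609
grip_force: 45.8
```

Call:
{"name": "play_rows", "arguments": {
  "series": [
    [0.78,[0,0,0],[0,0,0]],
    [0.85,[0,0,0],[0,0,0]],
    [1,[0,0,0],[0,0,0]],
    [1,[0,0,0],[0,0,0]],
    [1,[0,0,-0.4],[0,0,0]],
    [1,[0,0,-0.9],[0,0,0]],
    [1,[0,0,-0.9],[0,0,0]],
    [1,[0,0,-0.9],[0,0,0]]
  ],
  "force": 20
}}

```text
t: 8.2
tool_pos: [0.5077, -0.3905, 0.1872]
tool_rot: [3.138, 0.091, 0.003]
contact_force: [0.7, -1.1, -0.9]
opening: 0.0854
grip_force: 0.0
```

```bash
cat >> h.py <<'E'
Y=np.radians(11.9); PIN=np.array([.6229,.0074])
rot=lambda a:np.array([[np.cos(a),-np.sin(a)],[np.sin(a),np.cos(a)]])
O=PIN-rot(Y)@[-.053,-.083]
def stay(th,sw,lift,lean0,back=0.,r=.173,h=.034):
    "tool pose holding the fin; back: retreat along tool z"
    H=O+rot(Y)@[-.108,.120]; pv=np.r_[H+rot(Y)@[-.215*np.sin(th),-.215*np.cos(th)],.164]
    yaw=Y-th+sw; d=np.array([np.cos(yaw),np.sin(yaw),0]);u=np.array([0,0,1.])
    g=pv+r*(np.cos(lift)*d+np.sin(lift)*u)+h*(np.cos(lift)*u-np.sin(lift)*d)
    Q=tool(yaw,lean0+lift); return g+Q.apply([0,0,.019-back]),Q
def swfor(th,dist=None): # swivel pointing the stay at the pin, and pin distance
    H=O+rot(Y)@[-.108,.120]; v=PIN-(H+rot(Y)@[-.215*np.sin(th),-.215*np.cos(th)])
    return (np.arctan2(v[1],v[0])-Y+th), np.linalg.norm(v)
E
python3 - <<'E'
from h import *
snap('scene','s3'); d=snap('top','t3')
for f,b in(('s3',(130,270,350,400)),('t3',(400,190,540,320))): crop(f,b[0],b[1],b[2],b[3],'c_'+f)
A=cv2.imread('pics/c_s3.png');B=cv2.imread('pics/c_t3.png')
A=cv2.resize(A,(450,266));B=cv2.resize(B,(340,316));c=np.zeros((316,790,3),np.uint8);c[:266,:450]=A;c[:,450:]=B;cv2.imwrite('pics/c_3.png',c)
print(ctrl.get_obs()['tool_pos'])
print(O,swfor(.15),swfor(.30),swfor(.45))
th,sw=.15,swfor(.15)[0];L=np.radians(33)
print(stay(th,sw,0,L)[0],stay(th,sw,0,L,.1)[0])
E
```

```text
c_s3 scale 3.6363636363636362
c_t3 scale 4.615384615384615
[ 0.51051094 -0.39314448  0.19357864]
[0.65764603 0.09954507] (np.float64(0.259577329660587), np.float64(0.08765491680427)) (np.float64(0.320221715806734), np.float64(0.11856108447448738)) (np.float64(0.38676617151273907), np.float64(0.14881501038996517))
[0.71381719 0.03725393 0.18206526] [0.66207157 0.02026253 0.26593232]
```

View pics/c_3.png

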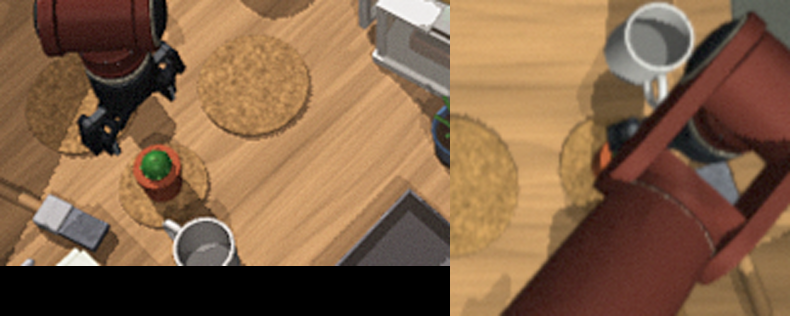

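The pot stands upright on the 120 mm mat (left panel 158,172), and its base is well inside. Next I'll move to a pre-grasp pose in front of the fin, leaning 33°.

Run:
```python
from h import *
L=np.radians(33);P,Q=stay(.15,swfor(.15)[0],0,L,.10)
plan([([.53,-.25,.30],tool(np.radians(5),np.radians(12)),.5,1),([.60,-.03,.33],Q,.5,1),(P,Q,.5,1)])
```

```text
[[0.5, [0.14, -0.7, -0.54], [0.03, 0.36, -0.05]], [0.5, [0.18, -0.71, -0.53], [0.02, 0.35, -0.05]], [0.5, [0.21, -0.7, -0.51], [0.03, 0.36, -0.05]], [0.5, [0.23, -0.7, -0.51], [0.03, 0.36, -0.05]], [0.5, [0.37, -0.85, -0.04], [0.13, 0.52, -0.31]], [0.5, [0.42, -0.84, 0.0], [0.12, 0.52, -0.3]], [0.5, [0.44, -0.82, 0.05], [0.13, 0.53, -0.31]], [0.5, [0.47, -0.79, 0.09], [0.12, 0.52, -0.3]]]
[[0.5, [0.5, -0.78, 0.14], [0.13, 0.52, -0.31]], [0.5, [0.19, -0.19, 0.63], [0.0, 0.0, 0.0]], [0.5, [0.18, -0.19, 0.63], [0.0, 0.0, 0.0]], [0.5, [0.19, -0.19, 0.63], [0.0, 0.0, 0.0]]]
```

Call:
{"name": "play_rows", "arguments": {
  "series": [
    [0.5,[0.14,-0.7,-0.54],[0.03,0.36,-0.05]],
    [0.5,[0.18,-0.71,-0.53],[0.02,0.35,-0.05]],
    [0.5,[0.21,-0.7,-0.51],[0.03,0.36,-0.05]],
    [0.5,[0.23,-0.7,-0.51],[0.03,0.36,-0.05]],
    [0.5,[0.37,-0.85,-0.04],[0.13,0.52,-0.31]],
    [0.5,[0.42,-0.84,0],[0.12,0.52,-0.3]],
    [0.5,[0.44,-0.82,0.05],[0.13,0.53,-0.31]],
    [0.5,[0.47,-0.79,0.09],[0.12,0.52,-0.3]]
  ]
}}

```text
t: 9.3
tool_pos: [0.5842, -0.0713, 0.3176]
tool_rot: [-2.939, -0.395, -0.744]
contact_force: [0.9, -0.7, -0.5]
opening: 0.0425
grip_force: 0.0
```

Call:
{"name": "play_rows", "arguments": {
  "series": [
    [0.5,[0.5,-0.78,0.14],[0.13,0.52,-0.31]],
    [0.5,[0.19,-0.19,0.63],[0,0,0]],
    [0.5,[0.18,-0.19,0.63],[0,0,0]],
    [0.5,[0.19,-0.19,0.63],[0,0,0]],
    [0.5,[0,0,0],[0,0,0]],
    [0.5,[0,0,0],[0,0,0]],
    [0.5,[0,0,0],[0,0,0]]
  ]
}}

```text
t: 10.18
tool_pos: [0.6601, 0.0218, 0.2608]
tool_rot: [-2.887, -0.456, -0.845]
contact_force: [0.5, 0.8, 0.2]
opening: 0.0423
grip_force: 0.0
```

Run:
```python
from h import *
snap('top','t4'); snap('scene','s4')
A=load('t4')['color'][120:270,220:400];B=load('s4')['color'][170:320,260:440]
cv2.imwrite('pics/c4.png',cv2.resize(np.hstack([A,B]),None,fx=2.2,fy=2.2,interpolation=cv2.INTER_CUBIC))
L=np.radians(33);P,Q=stay(.15,swfor(.15)[0],0,L); print(P,ctrl.get_obs()['opening'])
plan([(P,Q,.5,4)])
# predicted grip point in the start images
d=np.array([np.cos(np.radians(18.2)),np.sin(np.radians(18.2))])
g=np.r_[[.5398,-.0201]+.173*d,.213]
print(proj(load('top0'),g),proj(load('scene0'),g))
```

```text
[0.71381719 0.03725393 0.18206526] 0.042449962846003726
[[0.5, [0.02, 0.01, 0.48], [-0.02, 0.01, -0.01]], [0.5, [0.03, 0.02, 0.48], [-0.01, 0.01, -0.02]], [0.5, [0.02, 0.01, 0.48], [-0.02, 0.01, -0.01]], [0.5, [0.02, 0.01, 0.48], [-0.01, 0.01, -0.01]]]
[[310.76634119 171.05166366]] [[368.86118641 265.11233348]]
```

View pics/c4.png

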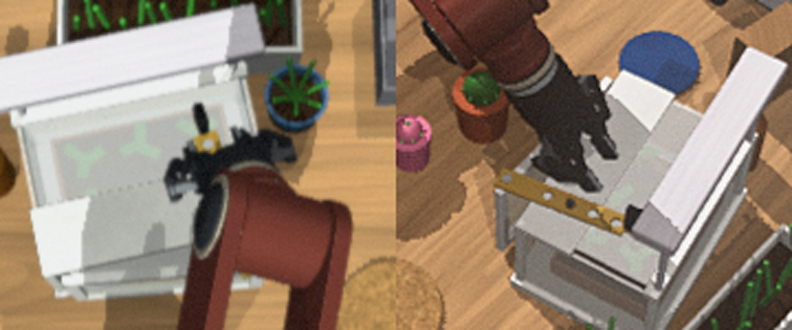

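Run:
```python
from h import *
o=ctrl.get_obs();p=o['tool_pos'];Q=R.from_rotvec(o['tool_rot'])
for f,off in(('t4',(220,120)),('s4',(260,170))):
    for y in(-.025,0,.025):
        v=proj(load(f),p+Q.apply([0,y,-.005]))[0]-off; v=v*2.2; v[0]+=396*(f=='s4'); print(f,y,v.round())
```

```text
t4 -0.025 [190. 149.]
t4 0 [212. 141.]
t4 0.025 [234. 134.]
s4 -0.025 [609. 154.]
s4 0 [601. 171.]
s4 0.025 [593. 187.]
```

The finger tips (scene panel 609,154 and 593,187) match the projection, so the calibration holds. The fin lies straight ahead, so I'll advance and pinch it.

Call:
{"name": "play_rows", "arguments": {
  "series": [
    [0.5,[0.02,0.01,0.48],[-0.02,0.01,-0.01]],
    [0.5,[0.03,0.02,0.48],[-0.01,0.01,-0.02]],
    [0.5,[0.02,0.01,0.48],[-0.02,0.01,-0.01]],
    [0.5,[0.02,0.01,0.48],[-0.01,0.01,-0.01]],
    [0.5,[0,0,0],[0,0,0]],
    [0.5,[0,0,0],[0,0,0]]
  ]
}}

```text
t: 11.02
tool_pos: [0.7135, 0.0377, 0.1819]
tool_rot: [-2.891, -0.463, -0.856]
contact_force: [-0.3, 0.6, 0.6]
opening: 0.0425
grip_force: 0.0
```

Run:
```python
from h import *
L=np.radians(33);P,Q=stay(.15,swfor(.15)[0],0,L); o=ctrl.get_obs();q=R.from_rotvec(o['tool_rot'])
print(q.inv().apply(P-o['tool_pos'])*1000,np.degrees((q.inv()*Q).as_rotvec()),o['contact_force'])
```

```text
[ 0.17519617  0.50550436 -0.05393827] [-0.07576736  0.00981461  0.00266692] [-0.25782646  0.644828    0.63558996]
```

Call:
{"name": "play_rows", "arguments": {
  "series": [
    [0.2,[0,0,0],[0,0,0]],
    [0,[0,0,0],[0,0,0]],
    [0,[0,0,0],[0,0,0]],
    [0,[0,0,0],[0,0,0]],
    [0,[0,0,0],[0,0,0]],
    [0,[0,0,0],[0,0,0]]
  ],
  "force": 30
}}

```text
t: 11.78
tool_pos: [0.7137, 0.038, 0.1812]
tool_rot: [-2.891, -0.464, -0.855]
contact_force: [0.4, -0.5, 3.1]
opening: 0.0114
grip_force: 36.0
```

Run:
```python
from h import *
L=np.radians(33); w=[]
s=swfor(.15)[0]
for l in(.06,.12,.18,.24): w.append((*stay(.15,s,l,L),0,2))
plan(w)
```

```text
[[0, [0.05, 0.01, -0.11], [-0.01, 0.22, 0.0]], [0, [0.06, 0.01, -0.1], [0.0, 0.21, 0.0]], [0, [0.05, 0.0, -0.1], [0.0, 0.22, 0.0]], [0, [0.04, 0.0, -0.1], [0.0, 0.21, 0.0]], [0, [0.05, 0.0, -0.1], [0.0, 0.22, 0.0]], [0, [0.05, 0.0, -0.1], [0.0, 0.21, 0.0]], [0, [0.05, 0.0, -0.1], [0.0, 0.22, 0.0]], [0, [0.05, 0.0, -0.1], [0.0, 0.21, 0.0]]]
```

Call:
{"name": "play_rows", "arguments": {
  "series": [
    [0,[0.05,0,-0.1],[0,0.22,0]],
    [0,[0.05,0,-0.1],[0,0.21,0]],
    [0,[0.05,0,-0.1],[0,0.22,0]],
    [0,[0.05,0,-0.1],[0,0.21,0]],
    [0,[0,0,0],[0,0,0]]
  ]
}}

```text
t: 12.4
tool_pos: [0.7095, 0.0368, 0.2026]
tool_rot: [-2.819, -0.451, -1.02]
contact_force: [-0.3, 0.1, 0.5]
opening: 0.0114
grip_force: 35.8
```

Call:
{"name": "play_rows", "arguments": {
  "series": [
    [0,[0.05,0,-0.1],[0,0.22,0]],
    [0,[0.05,0,-0.1],[0,0.21,0]],
    [0,[0.05,0,-0.1],[0,0.22,0]],
    [0,[0.05,0,-0.1],[0,0.21,0]],
    [0,[0,0,0],[0,0,0]],
    [0,[0,0,0],[0,0,0]]
  ]
}}

```text
t: 13.15
tool_pos: [0.7041, 0.035, 0.2239]
tool_rot: [-2.739, -0.439, -1.18]
contact_force: [-0.6, -0.8, -0.3]
opening: 0.0113
grip_force: 35.7
```

Run:
```python
from h import *
L=np.radians(33);o=ctrl.get_obs();q=R.from_rotvec(o['tool_rot'])
P,Q=stay(.15,swfor(.15)[0],.24,L)
print(q.inv().apply(P-o['tool_pos'])*1000,np.degrees((q.inv()*Q).as_rotvec()),o['contact_force'],o['wrist_torque'])
w=[(*stay(t,swfor(t)[0],.24,L),0,2) for t in np.linspace(.15,.45,9)[1:]]
plan(w)
```

```text
[ 1.12252504  0.87939693 -0.54918592] [-0.11703085  0.09797122 -0.03209632] [-0.5543661  -0.79555463 -0.27701264] [-0.20339967  0.490315   -0.04881228]
[[0, [-0.04, 0.03, -0.06], [-0.07, 0.01, 0.05]], [0, [-0.04, 0.02, -0.06], [-0.07, 0.0, 0.06]], [0, [-0.06, 0.02, -0.06], [-0.06, 0.0, 0.06]], [0, [-0.05, 0.02, -0.06], [-0.05, 0.0, 0.05]], [0, [-0.05, 0.01, -0.05], [-0.06, 0.0, 0.05]], [0, [-0.06, 0.02, -0.06], [-0.06, 0.0, 0.06]], [0, [-0.05, 0.01, -0.06], [-0.06, 0.0, 0.05]], [0, [-0.05, 0.01, -0.05], [-0.05, 0.0, 0.05]]]
[[0, [-0.05, 0.01, -0.06], [-0.06, 0.0, 0.05]], [0, [-0.06, 0.01, -0.05], [-0.05, 0.0, 0.06]], [0, [-0.05, 0.01, -0.06], [-0.06, 0.0, 0.05]], [0, [-0.05, 0.01, -0.05], [-0.05, 0.0, 0.05]], [0, [-0.05, 0.01, -0.06], [-0.05, 0.0, 0.05]], [0, [-0.05, 0.0, -0.05], [-0.06, 0.0, 0.05]], [0, [-0.05, 0.01, -0.06], [-0.05, 0.0, 0.05]], [0, [-0.06, 0.0, -0.05], [-0.06, 0.0, 0.05]]]
```

Call:
{"name": "play_rows", "arguments": {
  "series": [
    [0,[-0.04,0.03,-0.06],[-0.07,0.01,0.05]],
    [0,[-0.04,0.02,-0.06],[-0.07,0,0.06]],
    [0,[-0.06,0.02,-0.06],[-0.06,0,0.06]],
    [0,[-0.05,0.02,-0.06],[-0.05,0,0.05]],
    [0,[-0.05,0.01,-0.05],[-0.06,0,0.05]],
    [0,[-0.06,0.02,-0.06],[-0.06,0,0.06]],
    [0,[-0.05,0.01,-0.06],[-0.06,0,0.05]],
    [0,[-0.05,0.01,-0.05],[-0.05,0,0.05]]
  ]
}}

```text
t: 14.15
tool_pos: [0.6766, 0.0199, 0.2253]
tool_rot: [-2.786, -0.319, -1.204]
contact_force: [0.6, 1.1, -2.5]
opening: 0.0115
grip_force: 35.3
```

Run:
```python
from h import *
snap('scene','s5');snap('top','t5')
A=load('t5')['color'][120:270,220:400];B=load('s5')['color'][170:320,260:440]
cv2.imwrite('pics/c5.png',cv2.resize(np.hstack([A,B]),None,fx=2.2,fy=2.2,interpolation=cv2.INTER_CUBIC))
L=np.radians(33);o=ctrl.get_obs();q=R.from_rotvec(o['tool_rot'])
P,Q=stay(.30,swfor(.30)[0],.24,L)
print(q.inv().apply(P-o['tool_pos'])*1000,np.degrees((q.inv()*Q).as_rotvec()),o['contact_force'],o['wrist_torque'])
w=[(*stay(t,swfor(t)[0],.22,L),0,2) for t in np.linspace(.30,.45,5)[1:]]
plan(w)
```

```text
[0.11493243 0.21499061 0.12185434] [-0.00725323  0.0198722   0.03273578] [ 0.10046794  1.52838903 -2.89338715] [ 0.12802578  0.34751374 -0.06033004]
[[0, [-0.07, 0.01, -0.02], [-0.06, -0.07, 0.05]], [0, [-0.07, 0.02, -0.02], [-0.05, -0.07, 0.06]], [0, [-0.05, 0.01, -0.06], [-0.05, 0.0, 0.05]], [0, [-0.05, 0.0, -0.05], [-0.06, 0.0, 0.05]], [0, [-0.05, 0.01, -0.05], [-0.05, 0.0, 0.05]], [0, [-0.06, 0.01, -0.06], [-0.05, 0.0, 0.06]], [0, [-0.05, 0.0, -0.05], [-0.05, 0.0, 0.05]], [0, [-0.05, 0.01, -0.06], [-0.06, 0.0, 0.05]]]
```

View pics/c5.png

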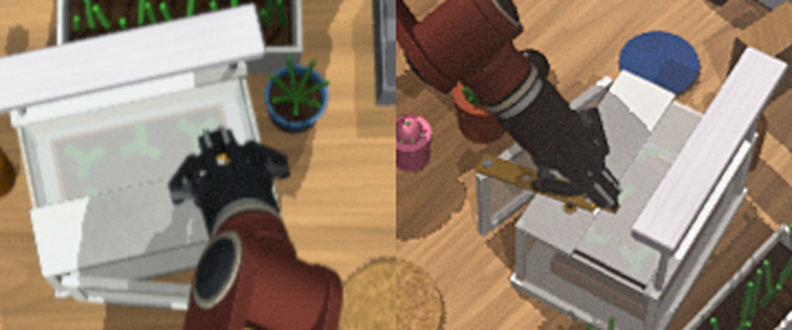

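The stay is off the pin and the fin is held. The door has swung out to about 0.30, with its pivot at scene panel (487,170). I'll continue to 0.45.

Call:
{"name": "play_rows", "arguments": {
  "series": [
    [0,[-0.07,0.01,-0.02],[-0.06,-0.07,0.05]],
    [0,[-0.07,0.02,-0.02],[-0.05,-0.07,0.06]],
    [0,[-0.05,0.01,-0.06],[-0.05,0,0.05]],
    [0,[-0.05,0,-0.05],[-0.06,0,0.05]],
    [0,[-0.05,0.01,-0.05],[-0.05,0,0.05]],
    [0,[-0.06,0.01,-0.06],[-0.05,0,0.06]],
    [0,[-0.05,0,-0.05],[-0.05,0,0.05]],
    [0,[-0.05,0.01,-0.06],[-0.06,0,0.05]]
  ]
}}

```text
t: 15.25
tool_pos: [0.649, 0.011, 0.2221]
tool_rot: [-2.838, -0.205, -1.194]
contact_force: [0.3, 0.7, -3.0]
opening: 0.0117
grip_force: 35.4
```

Call:
{"name": "play_rows", "arguments": {
  "series": [
    [0,[0,0,0],[0,0,0]],
    [0,[0,0,0],[0,0,0]]
  ]
}}

```text
t: 15.5
tool_pos: [0.6491, 0.0111, 0.2219]
tool_rot: [-2.838, -0.206, -1.194]
contact_force: [0.0, 1.0, -3.9]
opening: 0.0116
grip_force: 35.4
```

Run:
```python
from h import *
snap('scene','s6')
B=load('s6')['color'][190:290,270:400]
cv2.imwrite('pics/c6.png',cv2.resize(B,None,fx=6,fy=6,interpolation=cv2.INTER_CUBIC))
L=np.radians(33);o=ctrl.get_obs();q=R.from_rotvec(o['tool_rot'])
s=swfor(.45)[0];P,Q=stay(.45,s,.22,L)
print(q.inv().apply(P-o['tool_pos'])*1000,np.degrees((q.inv()*Q).as_rotvec()),o['contact_force'],o['wrist_torque'])
H=O+rot(Y)@[-.108,.12];pv=np.r_[H+rot(Y)@[-.215*np.sin(.45),-.215*np.cos(.45)],.169];print('pivot',pv,((proj(load('s6'),pv)-[270,190]+.5)*6-.5))
yaw=Y-.45+s
for r in(.056,.087,.118):
  h=pv+[r*np.cos(.22)*np.cos(yaw),r*np.cos(.22)*np.sin(yaw),r*np.sin(.22)];print(r,((proj(load('s6'),h)-[270,190]+.5)*6-.5))
plan([(*stay(.45,s,l,L),0,2) for l in(.16,.10,.06,0.03,0)])
```

```text
[-0.47331246 -0.13236175 -0.06670783] [ 0.00439567 -0.01214322  0.0109327 ] [ 0.1760561   0.98565069 -2.33697212] [ 0.1382069   0.33702354 -0.06631916]
pivot [ 0.47563509 -0.01402317  0.169     ] [[147.93441558 281.21462155]]
0.056 [[243.98368087 322.64568693]]
0.087 [[298.45325047 346.14125758]]
0.118 [[353.87982375 370.04963392]]
[[0, [-0.06, 0.0, 0.1], [0.0, -0.22, 0.0]], [0, [-0.05, 0.0, 0.09], [0.0, -0.21, 0.0]], [0, [-0.06, 0.0, 0.1], [0.0, -0.22, 0.0]], [0, [-0.05, 0.0, 0.1], [0.0, -0.21, 0.0]], [0, [-0.03, 0.0, 0.06], [0.0, -0.14, 0.0]], [0, [-0.04, 0.0, 0.07], [0.0, -0.15, 0.0]], [0, [-0.02, 0.0, 0.05], [0.0, -0.11, 0.0]], [0, [-0.03, 0.0, 0.05], [0.0, -0.1, 0.0]]]
[[0, [-0.03, 0.0, 0.05], [0.0, -0.11, 0.0]], [0, [-0.02, 0.0, 0.04], [0.0, -0.11, 0.0]]]
```

View pics/c6.png

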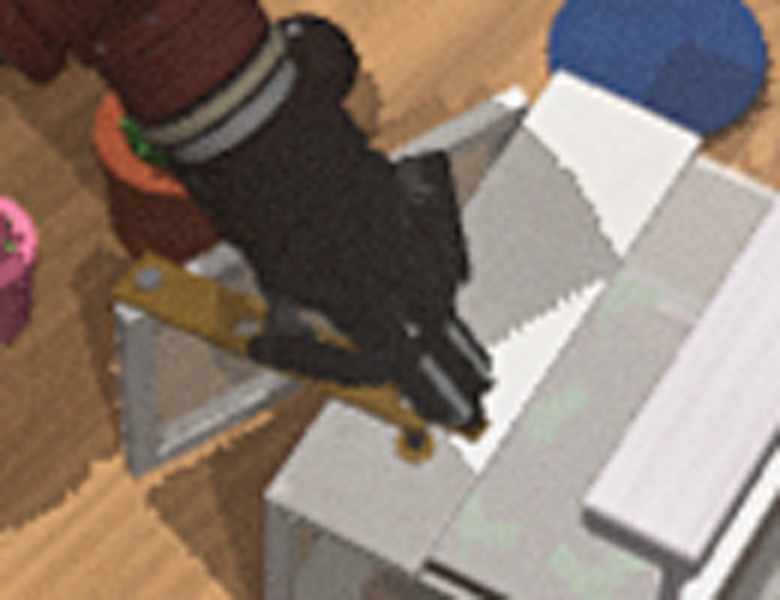

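The pivot (148,280) and first hole (245,327) match my prediction, and the pin is at (416,440). I'll lower the stay now.

Call:
{"name": "play_rows", "arguments": {
  "series": [
    [0,[-0.06,0,0.1],[0,-0.22,0]],
    [0,[-0.05,0,0.09],[0,-0.21,0]],
    [0,[-0.06,0,0.1],[0,-0.22,0]],
    [0,[-0.05,0,0.1],[0,-0.21,0]],
    [0,[0,0,0],[0,0,0]]
  ]
}}

```text
t: 16.18
tool_pos: [0.6549, 0.0119, 0.2003]
tool_rot: [-2.912, -0.211, -1.023]
contact_force: [1.4, 0.9, -0.9]
opening: 0.0112
grip_force: 35.5
```

Call:
{"name": "play_rows", "arguments": {
  "series": [
    [0,[-0.03,0,0.06],[0,-0.14,0]],
    [0,[-0.04,0,0.07],[0,-0.15,0]],
    [0,[0,0,0],[0,0,0]]
  ]
}}

```text
t: 16.55
tool_pos: [0.6559, 0.012, 0.193]
tool_rot: [-2.935, -0.213, -0.965]
contact_force: [0.9, 1.6, -1.3]
opening: 0.0112
grip_force: 35.5
```

Call:
{"name": "play_rows", "arguments": {
  "series": [
    [0,[-0.02,0,0.05],[0,-0.11,0]],
    [0,[-0.03,0,0.05],[0,-0.1,0]],
    [0,[-0.03,0,0.05],[0,-0.11,0]],
    [0,[-0.02,0,0.03],[0,-0.09,0]],
    [0,[0,0,0],[0,0,0]]
  ]
}}

```text
t: 17.18
tool_pos: [0.657, 0.0122, 0.1829]
tool_rot: [-2.965, -0.215, -0.883]
contact_force: [0.3, 2.3, -2.0]
opening: 0.0118
grip_force: 35.5
```

Run:
```python
from h import *
L=np.radians(33);o=ctrl.get_obs();q=R.from_rotvec(o['tool_rot'])
P,Q=stay(.45,swfor(.45)[0],0,L)
print(q.inv().apply(P-o['tool_pos'])*1000,np.degrees((q.inv()*Q).as_rotvec()),o['contact_force'],o['wrist_torque'])
```

```text
[-0.39085602 -0.16904161  0.72041584] [ 0.01276904 -0.1573541   0.01329014] [ 0.29652146  2.30623056 -2.04091056] [ 0.17983258 -0.00721708 -0.09830529]
```

Call:
{"name": "play_rows", "arguments": {
  "series": [
    [0.25,[0,0,0],[0,0,0]],
    [0.45,[0,0,0],[0,0,0]],
    [0.45,[0,0,0],[0,0,0]],
    [0.45,[0,0,-0.4],[0,0,0]],
    [0.45,[0,0,-0.8],[0,0,0]],
    [0.45,[0,0,-0.8],[0,0,0]],
    [0.45,[0,0,-0.8],[0,0,0]],
    [0.45,[0,0,-0.8],[0,0,0]]
  ]
}}

```text
t: 18.18
tool_pos: [0.5586, -0.0021, 0.3349]
tool_rot: [-2.965, -0.215, -0.884]
contact_force: [0.8, 0.6, 0.2]
opening: 0.0384
grip_force: 0.0
```

Call:
{"name": "play_rows", "arguments": {
  "series": [
    [0.45,[0,0.9,-0.5],[0,0,0]],
    [0.45,[0,0.9,-0.3],[0,0,0]],
    [0.45,[0,0.9,-0.3],[0,0,0]],
    [0.45,[0,0.9,0],[0,0,0]],
    [0.45,[0,0.9,0],[0,0,0]],
    [0.45,[0,0.9,0],[0,0,0]],
    [0.45,[0,0,0],[0,0,0]],
    [0.45,[0,0,0],[0,0,0]]
  ]
}}

```text
t: 19.18
tool_pos: [0.5684, -0.2733, 0.3796]
tool_rot: [-2.964, -0.215, -0.882]
contact_force: [0.3, 0.5, 0.1]
opening: 0.0384
grip_force: 0.0
```

Run:
```python
from h import *
snap('scene','s7');snap('top','t7')
A=load('t7')['color'][140:290,240:370];B=load('s7')['color'][190:290,280:400]
A=cv2.resize(A,(390,450),interpolation=cv2.INTER_CUBIC);B=cv2.resize(B,(400,333),interpolation=cv2.INTER_CUBIC)
c=np.zeros((600,790,3),np.uint8);c[:450,:390]=A;c[:333,390:]=B
C=cv2.resize(load('s7')['color'][290:400,130:290],(388,267));c[333:,390:778]=C
cv2.imwrite('pics/c7.png',c)
```

```text
(no output)
```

View pics/c7.png

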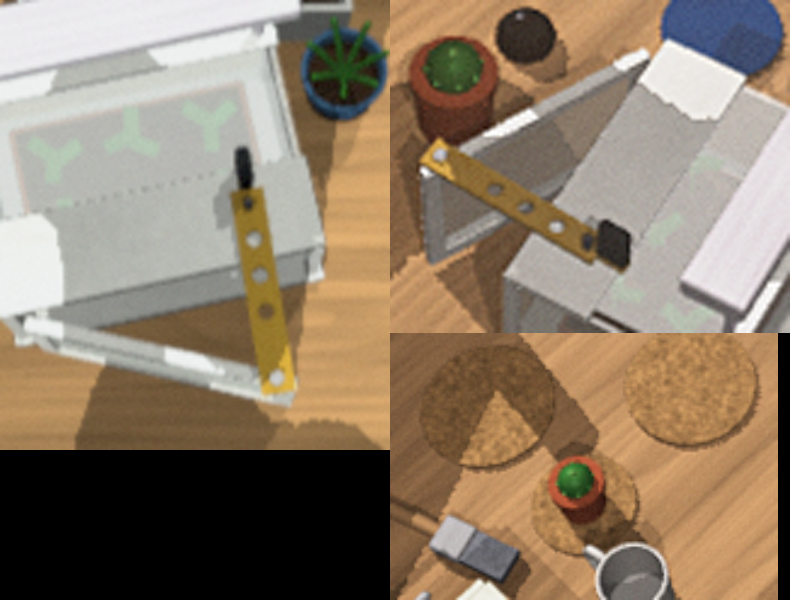

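The pin is in the last hole next to the grip (top panel 248,203), and the stay lies flat. The door is open, and the pot (578,490) stands upright on the 120 mm mat. The other things haven't moved.

```bash
python3 -c "
from station import ctrl
print(ctrl.finish_job())"
```

```text
the job is handed in; nothing more can be done
None
```

The job is done and handed in at about 19 s: the cactus pot stands upright on the 120 mm cork mat, the door is open to about 0.45 rad, and the stay lies flat with its last hole over the pin.

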